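Hang the lift-off guard door on a bottle tester

ROBOT

A 6-joint arm with a two-finger parallel gripper is mounted at the origin on the work surface. World frame = base frame: x ahead of the robot, y to its left, z up, the work surface at z = 0. Lengths are in m, angles in rad, forces in N, time in s.
With the tool pointing down it reaches from about 0.4 to 0.825 m from the base axis. Payload 7 kg.
Tool frame: the origin (TCP) lies on the centre line of the jaws, within the pads' length; the fingertips stand 25 mm ahead of it and the grasp point (between the pads) lies 6 mm ahead of it; z points along the fingers, y is the line along which they close (so a half turn about z gives the same grasp; the last joint's range is limited). The gripper opens to 88 mm and grips with 3 to 60 N. Pads are 19 mm wide; open, the fingers measure 130 mm over their backs; the gripper's body (78 mm by 193 mm) begins 47 mm behind the grasp point.
Start: joints at [1.596, 0.359, 0.012, 0, -1.224, -0.288], TCP at [0.175, 0.652, 0.252] pointing down, gripper open.
Joint ranges: [-3.07, 3.07], [-1.43, 2.12], [-1.02, 1.25], [-3.03, 1.67], [-3.05, -0], [-3.03, 3.03]. Speed limits (rad/s): [2.39, 2.39, 3.01, 3.14, 3.14, 3.14].

INTERFACE

Orientations are given as [roll, pitch, yaw] about the fixed x, y, z axes, in that order (R = Rz(yaw) Ry(pitch) Rx(roll)).
In Python, from station import readout, vision, arm gives the robot as it stands. The module is installed in compiled form; this text tells all that it offers.
- The arm moves only by the tool carry_out, never from a script. Its argument "commands" is a list of rows, each an object with "dp": the shift along the tool's x, y, z in m, a list of three; "rotation": the turn, a rotation vector about the tool's x, y, z in degrees, a list of three. In form: [{"dp": [dx, dy, dz], "rotation": [wx, wy, wz]}, ...]. A call has 1 to 8 rows; each row shifts and turns the commanded pose from where the row before left it, along the tool's axes as they then stand; what a row does not reach is not made up. A row lasts 1/8 s, in which the tool goes at most 62.5 mm and 10.7 degrees, less where a joint would pass 70% of its speed; a pose out of reach is approached as far as the arm can. A call with a gripper value outside its range is refused whole. "grip" is the finger opening in m, from 0 to 0.0876, set as the call begins (left out, the last holds). The fingers move at their own pace and stop on an object; "force" is the grip in N (left out, the last holds). Time passes only in rows, so rows that do not move let the fingers close. It gives the time, the measured TCP pose, the force, the opening and the grip force at its end, in the units of the state.
- readout.get_state(): the state, without advancing time (a new reading comes with each control period).
- vision.grab_frame(name): name is "scene" or "top" or "wrist"; returns (picture, depth): 420x560x3 uint8, red, green, blue; 420x560 float32, m along the optical axis (not along the pixel's ray), 0 where there is no reading.
- vision.calibration(name): a dict with "fovy" (degrees; the focal length in pixels is half the picture's height over the tangent of half this angle, whatever the lens; pixels are square), "cx", "cy" (the principal point, pixels), "origin" and "attitude" of the camera in the world; the wrist camera has in their place "mount" (4x4, takes a point from camera to tool coordinates, whose origin is the TCP and whose axes are the flange's). Camera axes: x right, y down, z forward; pixel columns grow to the right and rows downward; lengths in m; the calibration is good to about 2 mm. A picture is of the moment at which its call begins: read the wrist's pose just before it. calibration takes no time and is no camera call.
- arm.job_done(): hands the job in; it is judged then, once.
Trained networks look in the newest picture that a camera, given by its name, has taken for a name from the list of things; names that differ only in an ending like _2 or _b are one class to them, and where a whole thing is asked for, a point or a joint stands for the part that bears it (a point fixed in the world has none). Each returns a list of dicts, best first, with "score" (0 to 1); they miss things now and then, are a little off and sometimes report something else, mostly with a low value. They report only what shows in the picture. A call takes as long as a camera call. They do not tell look-alikes from the thing itself.
- vision.trace(label, camera): "pixels" (420x560 bool, what is visible of it) and "position" ([row, column] in pixels, amid what is visible of it).
The state is a dict: "t": time; "q": joint angles; "qd": joint speeds; "joint_efforts": joint torques, N m; "eef_pos": TCP position; "ee_rot": TCP orientation; "force": force on the tool from outside, world axes, zero at the start; "moment": the same for the moment, N m; "width": finger opening in m; "gripper_force": force on a finger pad.
Only numpy, scipy, OpenCV 4.12 (cv2) and the standard library are available. Lean on these libraries where they do the work, as an engineer would, in place of code of your own. Each camera call takes 0.05 s, during which the arm holds its last target. There are 200 camera calls.

TASK

Take the guard door out of its rack and hang it on the bottle test stand: lower it, standing well open, so that both hinge knuckles drop fully down onto their two pins, and let go of it. Then push the hung door fully shut against the rubber stop. Do not drop the door or let it fall over, and do not knock over the bottle on the stand.

Things in the scene. Friction and masses are not known exactly. Their poses are not given: they have to be found in the camera images.
- stand: Bottle test stand, fixed. Origin on the table; x points into the machine (its door opening looks to -x), y to the hinge side. Base plate 12 mm thick, x -50 to 190, y -95 to 135 mm. Hinge post 20 x 30 mm at x 0, y 95, top z 180; latch post 20 x 30 mm at x 0, y -55, top z 210. Behind: turntable with a bottle, gauge column 212 mm tall at x 165. The two hinge pins stand 30 mm in front of the hinge post's axis.
- hinge_nominal (a point): Middle of the hinge bar's adjustment range at upper shoulder height (stand x -30, y 95, z 175 mm); axes as the stand's. The bar, in slotted holes on the hinge post, carries both pins; their common vertical axis is up to 6 mm from here along the stand's y either way (not x or z), unmeasured: feel or look for it. Rigid steel pins, 8 mm diameter, 16 mm tall, top 3 mm tapered to 4.4 mm.
- low_nominal (a point): As hinge_nominal, for the lower pin: z 55 mm. Pins stand up from flat round shoulders (radius 8 mm) at z 55 and 175 mm; pin tips at z 71 and 191 mm. The shoulders sit on short arms 10 mm wide from the hinge bar, a steel flat 24 mm wide whose front is 14 mm behind the pin axis.
- stop (a point): Centre of the face of the rubber stop on the front of the latch post (stand x -24, y -53, z 120 mm); the face is 34 mm wide (y), 150 mm tall (z) and looks to the stand's -x. The shut door's inside lies flat on it.
- door: Guard door, loose, 0.3 to 0.5 kg: aluminium frame with a clear pane, 150 mm wide (x), 12 thick (y), 180 tall (z). Origin at the middle of its underside. Hinge edge at +x, free edge at -x, outside face +y with a black pull knob 18 mm proud at x -66, z 80. Hung and shut its x is along the stand's +y; hung and open at a right angle, along the stand's +x. Hung, its underside is at z 35 mm and it swings freely.
- top_grip (a point): Middle of the door's top edge (door x 0, y 0, z 180 mm). The top rail is 28 mm deep, 12 mm thick and free on both sides: a place to grasp from above.
- top_knuckle (a point): Centre of the lower mouth of the upper hinge knuckle (door x 88, y 0, z 140 mm), axes as the door's. Both knuckles are upright steel tubes, open at both ends, outer diameter 18, bore 11, 22 mm long, just beyond the door's hinge edge. Hung, this point is on the pin axis at z 175.
- low_knuckle (a point): Centre of the lower mouth of the lower knuckle (door x 88, y 0, z 20 mm), axes as the door's. Hung, it is on the pin axis at z 55.
- free_edge (a point): Middle of the door's free edge (door x -75, y 0, z 90 mm), 163 mm from the knuckle axis.
- rack: Door rack, fixed: grey plate 160 x 90 x 10 mm, two pairs of black guides 45 mm tall (tops at z 55) with a 14 mm groove along its x, in which the door starts upright, standing on the plate (origin over the rack's origin, door x along rack x).
- specimen: Clear glass bottle, a bystander, loose, standing upright; origin at the centre of its foot. 68 mm diameter, 150 mm tall; it stands on the stand's turntable, foot at z 24.
There are look-alikes about, which are no part of the job. What is shaped like the door but purple is not meant.

How it is judged:
On the way:
1. the door hangs on both pins, standing at least 30 degrees open, and is let go of (z of low_knuckle in the frame of stand between 0.051 and 0.059 m and x of low_knuckle in the frame of stand between -0.036 and -0.024 m and y of low_knuckle in the frame of stand between 0.086 and 0.104 m and z of top_knuckle in the frame of stand between 0.171 and 0.179 m and x of top_knuckle in the frame of stand between -0.036 and -0.024 m and y of top_knuckle in the frame of stand between 0.086 and 0.104 m and x of free_edge in the frame of stand below -0.112 m and contact force between the fingers and door below 0.2 N), for 0.3 s.
At the end, for the whole second after the job is handed in: both knuckles are fully down on their pins (lower mouths within 4 mm of the shoulders' height) and on the pin axis, the door is shut (its free edge within 12 mm of the shut position, on the stop) and at rest (z of low_knuckle in the frame of stand between 0.051 and 0.059 m and x of low_knuckle in the frame of stand between -0.036 and -0.024 m and y of low_knuckle in the frame of stand between 0.086 and 0.104 m and z of top_knuckle in the frame of stand between 0.171 and 0.179 m and x of top_knuckle in the frame of stand between -0.036 and -0.024 m and y of top_knuckle in the frame of stand between 0.086 and 0.104 m and x of free_edge in the frame of stand above -0.042 m and y of free_edge in the frame of stand below 0 m and linear speed of door below 0.03 m/s); the robot touches nothing.
It fails at once if the door falls over or is tipped by more than 50 degrees (angle between door's own z axis and vertical above 0.87 rad).
It fails at once if the bottle on the stand is knocked over (angle between specimen's own z axis and vertical above 0.5 rad).
It also fails if it takes over 64 s, if anything falls off the work surface, if the arm or the gripper's body presses on something with over 40 N, if the wrist force passes 120 N, or if a joint passes its speed limit or range.

## Working session

There is one attempt and no reset: what is moved stays moved. The work goes in short steps, Python scripts to look and compute and a tool call to move; the robot and the scene stay as the last step left them, time stands still between calls to the robot, and variables do not carry over. Pictures are saved under pics/ and viewed, at most 10 in all, crops included, and the job is handed in when it is done.

Besides the shell and the picture viewer there is one more tool, called after "Emit:" by a JSON object that holds its "op" and its "data". carry_out: Moves the arm, as the interface text tells. Its arguments: {"type":"object","properties":{"commands":{"type":"array"},"grip":{"type":"number"},"force":{"type":"number"}},"required":["commands"]}

```bash
mkdir -p pics
cat > h.py <<'E'
import numpy as np, cv2
from scipy.spatial.transform import Rotation as R
from station import readout, vision, arm
def tcp():
    s=readout.get_state(); T=np.eye(4)
    T[:3,:3]=R.from_euler('xyz',s['ee_rot']).as_matrix(); T[:3,3]=s['eef_pos']; return T
def cam(name):
    c=vision.calibration(name); f=210/np.tan(np.radians(c['fovy'])/2)
    if 'mount' in c: T=tcp()@np.array(c['mount'])
    else:
        T=np.eye(4); T[:3,3]=c['origin']; a=np.array(c['attitude'],float)
        T[:3,:3]=a if a.shape==(3,3) else R.from_euler('xyz',a).as_matrix()
    return f,c['cx'],c['cy'],T
def cloud(name,d,K=None):
    f,cx,cy,T=K or cam(name); v,u=np.mgrid[:420,:560]
    P=np.stack([(u-cx)/f*d,(v-cy)/f*d,d],-1)
    return P@T[:3,:3].T+T[:3,3]
def proj(name,P,K=None):
    f,cx,cy,T=K or cam(name); p=(np.asarray(P)-T[:3,3])@T[:3,:3]
    return np.stack([p[...,0]/p[...,2]*f+cx,p[...,1]/p[...,2]*f+cy],-1)
E
python3 - <<'E'
from h import *
s=readout.get_state(); print(s)
ims=[]
for n in ('scene','top'):
    K=cam(n); print(n,vision.calibration(n))
    im,d=vision.grab_frame(n); ims.append(im); W=cloud(n,d,K); np.savez(f'{n}.npz',im=im,d=d,W=W)
    for l in ('door','stand','rack','specimen'):
        for r in vision.trace(l,n)[:3]:
            m=r['pixels']&(d>0); w=W[m]
            print(n,l,round(r['score'],2),np.round(r['position']),m.sum(),np.round(np.median(w,0),3),np.round(np.percentile(w,2,0),3),np.round(np.percentile(w,98,0),3))
o=np.hstack(ims); 
for n,im in zip(('scene','top'),ims): cv2.imwrite(f'pics/{n}0.png',cv2.resize(im,(784,588))[:,:,::-1])
E
```

```text
{'t': 0.0, 'q': array([ 1.59614143e+00,  3.59396246e-01,  1.10906573e-02, -3.56822062e-04,
       -1.22408595e+00, -2.88083191e-01]), 'qd': array([ 0.00145039,  0.00171226,  0.00016679, -0.00069487,  0.00185996,
        0.00025573]), 'joint_efforts': array([-1.32245674e-03, -5.82712162e+01,  2.93047374e+01,  6.99739158e+00,
        7.02534409e-03, -1.61906514e-04]), 'eef_pos': array([0.17522941, 0.65141355, 0.25062923]), 'ee_rot': array([ 3.13996787e+00, -1.31655580e-04, -2.62859499e-01]), 'force': array([ 0.60843355, -0.39527101,  0.47877908]), 'moment': array([ 0.02768022,  0.00153242, -0.0378981 ]), 'gripper_force': 0.0, 'width': 0.08752180502747936}
scene {'fovy': 57.537587096087584, 'cx': 279.1371636651576, 'cy': 212.22297847334715, 'origin': array([1.23035148, 0.66246352, 0.77514574]), 'attitude': array([-2.21893492, -0.01607364,  2.05061572])}
scene door 0.78 [231. 260.] 1025 [0.568 0.272 0.123] [0.476 0.248 0.029] [0.641 0.296 0.192]
scene door 0.75 [179. 304.] 1676 [0.235 0.247 0.098] [0.164 0.215 0.004] [0.313 0.281 0.181]
scene door 0.62 [216. 342.] 869 [0.364 0.434 0.105]
[... 592 characters left out ...]
[0.165 0.217 0.078] [0.303 0.291 0.186]
top door 0.8 [245. 138.] 940 [0.358 0.693 0.109] [ 0.334  0.61  -0.   ] [0.399 0.77  0.184]
top door 0.65 [187. 282.] 471 [0.543 0.265 0.167] [0.475 0.241 0.027] [0.637 0.292 0.195]
top stand 0.75 [167. 403.] 4467 [ 0.664 -0.114  0.014] [ 0.554 -0.229  0.006] [ 0.781 -0.011  0.212]
top stand 0.25 [200. 277.] 887 [0.534 0.271 0.011] [0.459 0.211 0.004] [0.615 0.318 0.056]
top rack 0.68 [184. 280.] 525 [0.55  0.266 0.148] [0.476 0.241 0.003] [0.64  0.292 0.195]
top rack 0.59 [202. 278.] 1028 [0.527 0.267 0.011] [ 0.459  0.204 -0.   ] [0.615 0.318 0.097]
top specimen 0.62 [154. 398.] 542 [ 0.663 -0.103  0.118] [ 0.642 -0.138  0.036] [ 0.696 -0.079  0.177]
```

View pics/scene0.png

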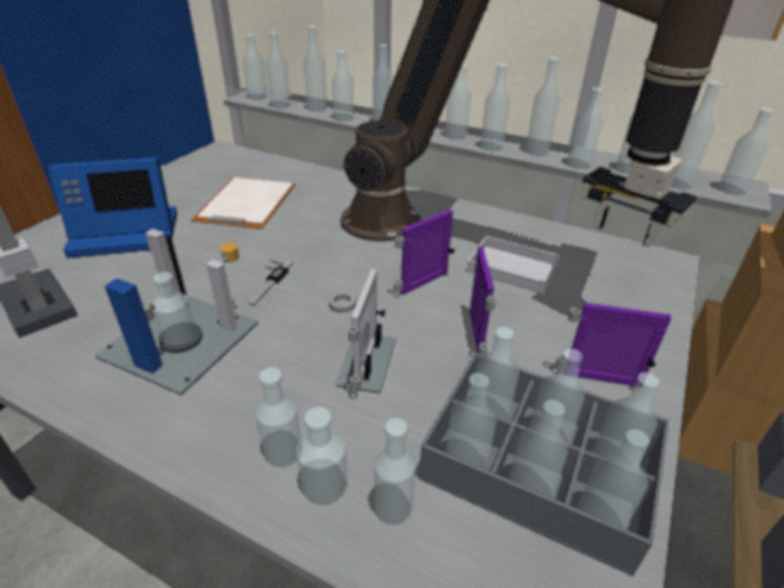

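View pics/top0.png

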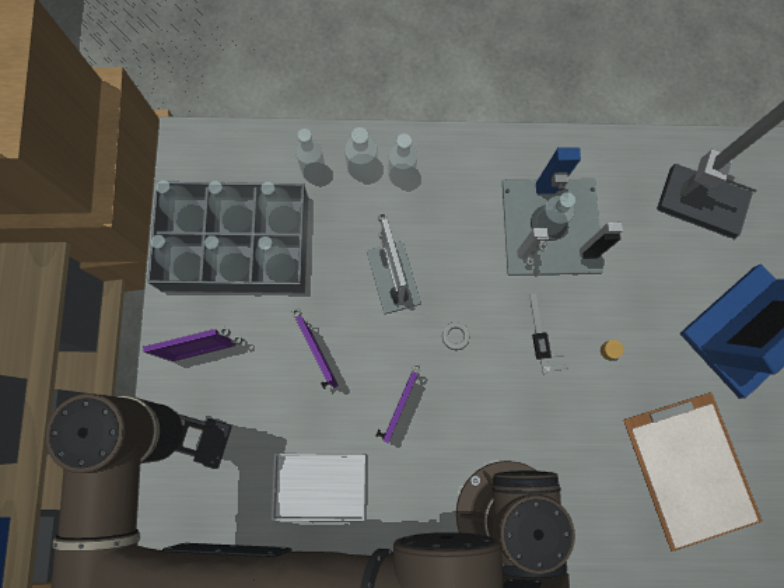

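The scene view shows the real white door in its rack at about (362,330), with the knuckles away from the robot. The purple doors are decoys. In the top view the door is at (395,255), the pins at (530,262), the black latch stop at (603,240) and the bottle at (555,215).

Run:
```python
from h import *
print(np.round(vision.calibration('wrist')['mount'],3),vision.calibration('wrist')['fovy'])
for n in ('scene','top'):
    z=np.load(n+'.npz'); W=z['W'].reshape(-1,3); im=z['im'].reshape(-1,3)
    def box(x0,x1,y0,y1,z0,z1):
        return W[(W[:,0]>x0)&(W[:,0]<x1)&(W[:,1]>y0)&(W[:,1]<y1)&(W[:,2]>z0)&(W[:,2]<z1)]
    tab=box(.4,.8,.0,.2,-.02,.004); print(n,'table z',np.median(tab[:,2]))
    def rect(p,l):
        if len(p)<4: print(l,len(p));return
        (c,s,a)=cv2.minAreaRect((p[:,:2]*1000).astype(np.float32)); print(l,len(p),np.round(c,1),np.round(s,1),round(a,1))
    rect(box(.5,.85,-.27,.03,.008,.016),'plate')
    rect(box(.5,.68,-.12,.03,.176,.185),'hingepost')
    rect(box(.5,.68,-.12,.03,.185,.196),'pin')
    rect(box(.5,.85,-.27,-.1,.205,.216),'latch+column')
    rect(box(.5,.68,-.27,-.1,.205,.216),'latch')
    rect(box(.68,.85,-.27,.03,.205,.218),'column')
    rect(box(.44,.68,.2,.34,.18,.2),'doortop'); rect(box(.44,.68,.2,.34,.006,.014),'rackplate'); rect(box(.44,.68,.2,.34,.1,.2),'door')
    p=box(.44,.68,.2,.34,.18,.2)
    if len(p)>4: print(cv2.fitLine((p[:,:2]).astype(np.float32),cv2.DIST_HUBER,0,.01,.01).ravel())
```

```text
[[ 0.001 -0.969 -0.245  0.066]
 [ 1.     0.001 -0.    -0.001]
 [ 0.    -0.245  0.969 -0.133]
 [ 0.     0.     0.     1.   ]] 69.37511642297305
scene table z 0.000652589439066209
plate 2375 [ 648.  -122.4] [290.4 233. ] 1.6
hingepost 85 [627.8 -68.1] [ 41.3 130.1] 63.7
pin 7 [570.2 -54.4] [5.2 6.4] 67.6
latch+column 163 [ 687.3 -155.8] [215.9  39. ] 26.3
latch 56 [ 604.4 -198.5] [20.9 34.8] 1.3
column 184 [ 767.4 -107.8] [29.5 51.9] 0.8
doortop 217 [549.8 264.9] [151.   12.7] 16.3
rackplate 675 [539.6 261.9] [164.3  90.2] 16.3
door 635 [558.8 267.1] [176.2  15.5] 16.9
[0.96206516 0.27281973 0.5578384  0.26849532]
top table z -0.00021488016455362136
plate 2505 [ 675.3 -123.8] [348.8 287.4] 0.8
hingepost 105 [626.7 -69.4] [ 39.9 133.2] 60.4
pin 5 [577.6 -53.8] [21.7 12. ] 13.2
latch+column 171 [ 686.2 -155. ] [214.5  40.3] 25.7
latch 68 [ 603.1 -198.6] [20.1 32.6] 1.2
column 167 [ 764.9 -108.3] [49.3 33.4] 89.8
doortop 217 [548.1 264.6] [149.8  12.7] 15.9
rackplate 725 [559.8 268.6] [234.2 138.4] 1.0
door 325 [556.9 273.4] [172.3  25.3] 15.3
[0.96226233 0.27212343 0.5465446  0.2645871 ]
```

Emit:
{"op": "carry_out", "data": {"commands": [{"dp": [0.042,0.025,-0.006],"rotation": [0,0,0]},{"dp": [0.042,0.025,-0.006],"rotation": [0,0,0]},{"dp": [0.042,0.025,-0.006],"rotation": [0,0,0]},{"dp": [0.042,0.025,-0.006],"rotation": [0,0,0]},{"dp": [0.042,0.025,-0.006],"rotation": [0,0,0]},{"dp": [0.042,0.025,-0.006],"rotation": [0,0,0]},{"dp": [0.042,0.025,-0.006],"rotation": [0,0,0]},{"dp": [0.042,0.025,-0.006],"rotation": [0,0,0]}]}}

```text
t: 1.5
eef_pos: [0.4488, 0.3701, 0.3001]
ee_rot: [-3.141, -0.0, -0.263]
force: [-0.3, 1.0, 0.3]
width: 0.0877
gripper_force: 0.0
```

Emit:
{"op": "carry_out", "data": {"commands": [{"dp": [0.042,0.025,0],"rotation": [0,0,0]},{"dp": [0.042,0.025,0],"rotation": [0,0,0]},{"dp": [0.042,0.025,0],"rotation": [0,0,0]},{"dp": [0,0,0],"rotation": [0,0,-8]},{"dp": [0,0,0],"rotation": [0,0,-8]},{"dp": [0,0,0],"rotation": [0,0,-8]},{"dp": [0,0,0],"rotation": [0,0,-7]},{"dp": [0,0,0],"rotation": [0,0,0]}]}}

```text
t: 2.5
eef_pos: [0.55, 0.2662, 0.2997]
ee_rot: [-3.141, -0.0, 0.277]
force: [-0.5, 0.2, 0.4]
width: 0.088
gripper_force: 0.0
```

```bash
cat >> h.py <<'E'
def go(p,yaw):
    T=tcp(); Rt=(R.from_euler('z',yaw)*R.from_euler('x',np.pi)).as_matrix()
    d=T[:3,:3].T@(np.array(p)-T[:3,3]); rv=R.from_matrix(T[:3,:3].T@Rt).as_rotvec(degrees=True)
    print('tcp',np.round(T[:3,3],4),'dp',np.round(d,4),'rot',np.round(rv,2))
E
python3 - <<'E'
from h import *
go([.549,.265,.186],.281); print(readout.get_state()['force'])
K=cam('wrist'); im,d=vision.grab_frame('wrist'); W=cloud('wrist',d,K).reshape(-1,3)
p=W[(W[:,2]>.18)&(W[:,2]<.2)&(W[:,0]>.44)&(W[:,0]<.68)&(abs(W[:,1]-.26)<.07)]
c,s,a=cv2.minAreaRect((p[:,:2]*1000).astype(np.float32)); print(len(p),c,s,a,np.percentile(p[:,2],[5,50,95]))
l=cv2.fitLine(p[:,:2].astype(np.float32),cv2.DIST_HUBER,0,.01,.01).ravel(); print(l, np.arctan2(l[1],l[0]))
cv2.imwrite('pics/w1.png',im[:,:,::-1])
E
```

```text
tcp [0.55   0.2662 0.2997] dp [-0.0014  0.0009  0.1137] rot [-0.01 -0.01 -0.21]
[-0.47375748  0.18340084  0.35016417]
2134 (550.260498046875, 263.9698181152344) (149.6750946044922, 11.975180625915527) 16.46895980834961 [0.18893511 0.19010331 0.19124125]
[0.960217   0.27925497 0.56549954 0.2682264 ] 0.28301814
```

Emit:
{"op": "carry_out", "data": {"commands": [{"dp": [-0.0006,0.0021,0.02],"rotation": [0,0,-0.4]},{"dp": [0,0,0.03],"rotation": [0,0,0]},{"dp": [0,0,0.03],"rotation": [0,0,0]},{"dp": [0,0,0.02],"rotation": [0,0,0]},{"dp": [0,0,0.0137],"rotation": [0,0,0]},{"dp": [0,0,0],"rotation": [0,0,0]}]}}

```text
t: 3.3
eef_pos: [0.5498, 0.2638, 0.1851]
ee_rot: [3.141, 0.001, 0.284]
force: [-0.9, 0.2, 1.0]
width: 0.0874
gripper_force: 0.0
```

Emit:
{"op": "carry_out", "data": {"commands": [{"dp": [0,0,0],"rotation": [0,0,0]},{"dp": [0,0,0],"rotation": [0,0,0]},{"dp": [0,0,0],"rotation": [0,0,0]},{"dp": [0,0,0],"rotation": [0,0,0]},{"dp": [0,0,0],"rotation": [0,0,0]},{"dp": [0,0,0],"rotation": [0,0,0]},{"dp": [0,0,0],"rotation": [0,0,0]},{"dp": [0,0,0],"rotation": [0,0,0]}], "grip": 0.004, "force": 40}}

```text
t: 4.3
eef_pos: [0.5501, 0.264, 0.1858]
ee_rot: [3.141, 0.0, 0.285]
force: [0.2, -1.7, 1.3]
width: 0.0133
gripper_force: 0.0
```

Emit:
{"op": "carry_out", "data": {"commands": [{"dp": [0,0,0],"rotation": [0,0,0]},{"dp": [0,0,0],"rotation": [0,0,0]},{"dp": [0,0,0],"rotation": [0,0,0]},{"dp": [0,0,-0.005],"rotation": [0,0,0]},{"dp": [0,0,-0.01],"rotation": [0,0,0]},{"dp": [0,0,-0.015],"rotation": [0,0,0]},{"dp": [0,0,-0.02],"rotation": [0,0,0]},{"dp": [0,0,0],"rotation": [0,0,0]}]}}

```text
t: 5.3
eef_pos: [0.551, 0.2648, 0.2384]
ee_rot: [-3.14, -0.004, 0.286]
force: [0.5, 0.1, -5.3]
width: 0.0117
gripper_force: 40.0
```

Emit:
{"op": "carry_out", "data": {"commands": [{"dp": [0,0,-0.02],"rotation": [0,0,0]},{"dp": [-0.009,0.013,-0.02],"rotation": [0,0,0]},{"dp": [-0.019,0.028,-0.02],"rotation": [0,0,0]},{"dp": [-0.022,0.034,-0.004],"rotation": [0,0,0]},{"dp": [-0.022,0.034,0],"rotation": [0,0,0]},{"dp": [-0.022,0.034,0],"rotation": [0,0,0]},{"dp": [-0.022,0.034,0],"rotation": [0,0,0]},{"dp": [-0.022,0.034,0],"rotation": [0,0,0]}]}}

```text
t: 6.3
eef_pos: [0.4758, 0.021, 0.3002]
ee_rot: [-3.141, -0.0, 0.285]
force: [0.5, -0.5, -3.9]
width: 0.0117
gripper_force: 40.0
```

Emit:
{"op": "carry_out", "data": {"commands": [{"dp": [-0.022,0.034,0],"rotation": [0,0,0]},{"dp": [-0.018,0.022,0],"rotation": [0,0,0]},{"dp": [-0.009,0.011,0],"rotation": [0,0,3]},{"dp": [0,0,0],"rotation": [0,0,5]},{"dp": [0,0,0],"rotation": [0,0,5]},{"dp": [0,0,0],"rotation": [0,0,2]},{"dp": [0,0,0],"rotation": [0,0,0]},{"dp": [0,0,0],"rotation": [0,0,0]}]}}

```text
t: 7.3
eef_pos: [0.4488, -0.0553, 0.2999]
ee_rot: [-3.142, 0.0, 0.024]
force: [-0.9, -0.3, -4.6]
width: 0.012
gripper_force: 40.0
```

Run:
```python
from h import *
go([.45,-.055,.3],.02)
K=cam('wrist'); im,d=vision.grab_frame('wrist'); W=cloud('wrist',d,K); np.savez('w2.npz',im=im,d=d,W=W,T=tcp())
for n in ('top_knuckle','hinge_nominal','door','stand'):
    for r in vision.trace(n,'wrist')[:2]: print(n,r['score'],r['position'],r['pixels'].sum())
cv2.imwrite('pics/w2.png',cv2.resize(im,(784,588))[:,:,::-1])
```

```text
tcp [ 0.4488 -0.0553  0.2999] dp [ 0.0012 -0.0002 -0.0001] rot [-0.    0.    0.26]
top_knuckle 0.74 [172.9, 281.3] 5957
top_knuckle 0.68 [306.1, 80.8] 1160
hinge_nominal 0.82 [43.6, 380.5] 20561
door 0.97 [172.5, 283.4] 5949
door 0.88 [305.6, 76.0] 1196
stand 0.64 [45.5, 376.5] 20407
```

View pics/w2.png

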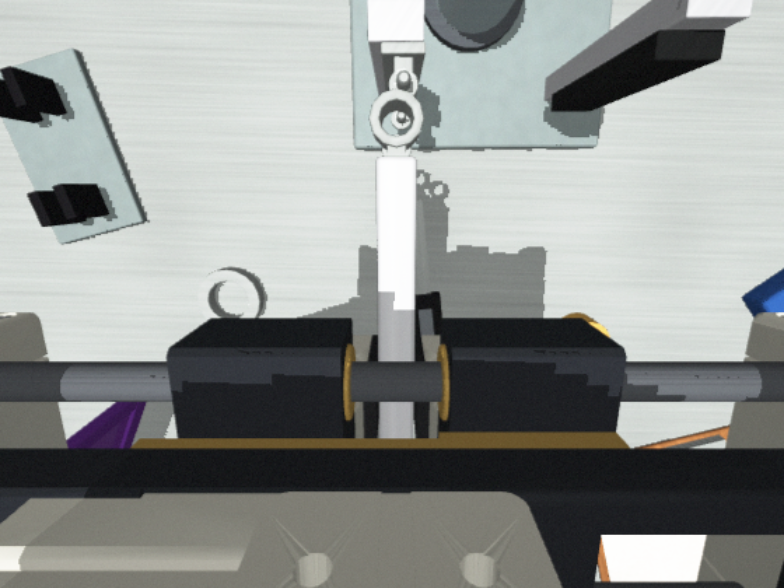

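The wrist view shows the held door's knuckle ring at (396,118), the upper pin tip at (404,80), and the lower pin just beneath the ring at (402,118). Next I'll measure them from depth.

Run:
```python
from h import *
z=np.load('w2.npz'); W=z['W']; T=z['T']
Kw=None
def sel(x0,x1,y0,y1,z0,z1):
    m=(W[...,0]>x0)&(W[...,0]<x1)&(W[...,1]>y0)&(W[...,1]<y1)&(W[...,2]>z0)&(W[...,2]<z1); return m,W[m]
def info(l,p):
    c,s,a=cv2.minAreaRect((p[:,:2]*1000).astype(np.float32)); cc,r=cv2.minEnclosingCircle((p[:,:2]*1000).astype(np.float32))
    print(l,len(p),'rect',np.round(c,1),np.round(s,1),round(a,1),'circ',np.round(cc,1),round(r,1),'mean',np.round(p.mean(0)*1000,1))
m,p=sel(.40,.6,-.1,-.0,.2,.4)
print(np.histogram(p[:,2],np.arange(.2,.36,.005)))
ztop=np.median(W[(W[...,0]>.48)&(W[...,0]<.52)&(abs(W[...,1]+.055)<.01)&(W[...,2]>.25)][:,2]); print('doortop',ztop)
info('ring',sel(.52,.56,-.08,-.03,ztop-.018-.004,ztop-.018+.004)[1])
info('dtop',sel(.47,.53,-.08,-.03,ztop-.004,ztop+.004)[1])
p=sel(.47,.53,-.08,-.03,ztop-.004,ztop+.004)[1]
l=cv2.fitLine(p[:,:2].astype(np.float32),cv2.DIST_HUBER,0,.01,.01).ravel(); print('dooryaw',np.arctan2(l[1],l[0]))
info('utip',sel(.55,.595,-.08,-.03,.1875,.1935)[1])
info('ushoulder',sel(.55,.595,-.08,-.03,.172,.1775)[1])
info('ltip',sel(.55,.595,-.08,-.03,.0675,.0735)[1])
info('latch',sel(.57,.63,-.24,-.16,.205,.215)[1])
info('hpost',sel(.58,.63,-.08,-.02,.1765,.184)[1])
info('plate',sel(.5,.63,-.3,.1,.009,.0145)[1])
```

```text
(array([   0,    0,    0,    0,    0,    0,    0,    0,    0,    0,    0,
          0,    2,   51,   60,  106,  322,  875,  175,  144, 4163,  527,
         42,    8,  523,   67,   84,   79,   85,  963, 1593]), array([0.2  , 0.205, 0.21 , 0.215, 0.22 , 0.225, 0.23 , 0.235, 0.24 ,
       0.245, 0.25 , 0.255, 0.26 , 0.265, 0.27 , 0.275, 0.28 , 0.285,
       0.29 , 0.295, 0.3  , 0.305, 0.31 , 0.315, 0.32 , 0.325, 0.33 ,
       0.335, 0.34 , 0.345, 0.35 , 0.355]))
doortop 0.4332695870064496
ring 0 rect [0. 0.] [0. 0.] 0.0 circ [0. 0.] 0.0 mean [nan nan nan]
dtop 12855 rect [514.7 -53.1] [0. 0.] 0.0 circ [514.7 -53.1] 0.0 mean [514.7 -53.1 433.3]
dooryaw 1.4723076
utip 101 rect [570.8 -55.5] [7.6 7.4] 0.2 circ [570.8 -55.3] 4.0 mean [570.4 -55.3 190. ]
ushoulder 329 rect [578.7 -49.2] [30.9 20.7] 77.4 circ [579.1 -49.5] 17.8 mean [578.6 -54.3 175.2]
ltip 46 rect [578.9 -48.9] [30.1 20. ] 77.3 circ [582.3 -50. ] 16.1 mean [574.6 -52.3  70.3]
latch 749 rect [ 599.  -200.1] [30.9  8.3] 89.7 circ [ 599.4 -200.1] 15.8 mean [ 598.5 -198.9  209.6]
hpost 1545 rect [595.3 -50.9] [30.4 30.9] 1.6 circ [597.9 -50.9] 19.8 mean [597.6 -51.2 180.2]
plate 8021 rect [ 565.4 -125.3] [129.3 230.6] 0.0 circ [ 593.7 -125.2] 120.5 mean [ 589.7 -126.1   12.2]<stdin>:8: RuntimeWarning: Mean of empty slice.
  ret = um.true_divide(
```

```bash
cat > m.py <<'E'
from h import *
def meas(f,zt,xr):
    z=np.load(f); W=z['W']
    def sel(x0,x1,y0,y1,z0,z1):
        p=W[(z['d']>0)&(W[...,0]>x0)&(W[...,0]<x1)&(W[...,1]>y0)&(W[...,1]<y1)&(W[...,2]>z0)&(W[...,2]<z1)]; return p
    def info(l,p):
        if len(p)<5: print(l,len(p)); return
        c,s,a=cv2.minAreaRect((p[:,:2]*1000).astype(np.float32)); cc,r=cv2.minEnclosingCircle((p[:,:2]*1000).astype(np.float32))
        print(l,len(p),'rect',np.round(c,1),np.round(s,1),round(a,1),'circ',np.round(cc,1),round(r,1),'mean',np.round(p.mean(0)*1000,1))
    dt=sel(xr-.05,xr-.015,-.085,-.03,zt-.006,zt+.006); zt=np.median(dt[:,2]); info('doortop',dt)
    l=cv2.fitLine(dt[:,:2].astype(np.float32),cv2.DIST_HUBER,0,.01,.01).ravel(); print('yaw',np.arctan2(l[1]*np.sign(l[0]),abs(l[0])))
    info('ring',sel(xr-.014,xr+.016,-.09,-.03,zt-.0215,zt-.0145))
    info('utip',sel(.55,.595,-.075,-.035,.1875,.1935)); info('utip+',sel(.55,.595,-.075,-.035,.1895,.1935))
    lt=sel(.55,.59,-.075,-.035,.0675,.0735); info('ltip',lt)
    print(np.round(lt[::5]*1000,0).tolist()[:12])
E
python3 -c "
from m import *
meas('w2.npz',.302,.538)"
```

```text
doortop 2379 rect [505.5 -53.2] [35.1 12.1] 1.2 circ [505.5 -53.2] 18.4 mean [506.  -53.2 304.2]
yaw 0.030719835
ring 914 rect [535.8 -52.6] [18.6 18.7] 45.3 circ [535.2 -52.4] 10.4 mean [535.8 -52.5 285.8]
utip 101 rect [570.8 -55.5] [7.6 7.4] 0.2 circ [570.8 -55.3] 4.0 mean [570.4 -55.3 190. ]
utip+ 63 rect [570.8 -55.5] [5.6 5.9] 1.5 circ [570.7 -55.2] 3.3 mean [570.6 -55.2 190.8]
ltip 37 rect [575.6 -60.4] [ 6.8 21.2] 43.6 circ [576.7 -59.4] 10.7 mean [570.7 -55.4  70.3]
[[585.0, -66.0, 72.0], [572.0, -52.0, 69.0], [572.0, -57.0, 72.0], [571.0, -56.0, 71.0], [570.0, -54.0, 71.0], [569.0, -53.0, 71.0], [569.0, -59.0, 69.0], [568.0, -58.0, 69.0]]
```

Emit:
{"op": "carry_out", "data": {"commands": [{"dp": [0,0,0.01],"rotation": [0,0,0]},{"dp": [0,0,0.015],"rotation": [0,0,0]},{"dp": [0,0,0.015],"rotation": [0,0,0]},{"dp": [0.01,0.0037,0.005],"rotation": [0,0,0]},{"dp": [0.015,0,0.005],"rotation": [0,0,0]},{"dp": [0.01,0,0.004],"rotation": [0,0,0]},{"dp": [0,0,0],"rotation": [0,0,0]},{"dp": [0,0,0],"rotation": [0,0,0]}]}}

```text
t: 8.55
eef_pos: [0.4838, -0.0583, 0.2458]
ee_rot: [3.142, 0.0, 0.023]
force: [0.1, -0.5, -5.1]
width: 0.0119
gripper_force: 40.0
```

Run:
```python
from m import *
s=readout.get_state(); print(s['eef_pos'],s['ee_rot'],s['force'])
K=cam('wrist'); im,d=vision.grab_frame('wrist'); W=cloud('wrist',d,K); np.savez('w3.npz',im=im,d=d,W=W)
meas('w3.npz',s['eef_pos'][2]+.0045,s['eef_pos'][0]+.087)
c=proj('wrist',[.571,-.0555,.2],K).astype(int); x,y=c
cr=im[max(0,y-75):y+75,max(0,x-100):x+100]; cv2.imwrite('pics/w3.png',cv2.resize(cr,None,fx=4,fy=4)[:590,:790,::-1]); print(c)
```

```text
[ 0.48383286 -0.0582731   0.24583165] [3.14154728e+00 3.91652037e-04 2.32364829e-02] [ 0.12045295 -0.54951066 -5.14350665]
doortop 2358 rect [538.2 -56.3] [35.  12.1] 1.3 circ [538.3 -56.3] 18.5 mean [538.8 -56.3 250.2]
yaw 0.027717087
ring 902 rect [570.7 -55.8] [19.1 17.9] 40.8 circ [570.3 -55.5] 10.4 mean [570.8 -55.6 231.8]
utip 56 rect [572.7 -55.4] [3.2 6.5] 2.7 circ [572.6 -55.4] 3.3 mean [572.7 -55.3 190.2]
utip+ 41 rect [572.6 -55.2] [5.8 3. ] 85.1 circ [572.2 -55.2] 2.9 mean [572.4 -55.5 190.8]
ltip 0
[]
[282  94]
```

View pics/w3.png

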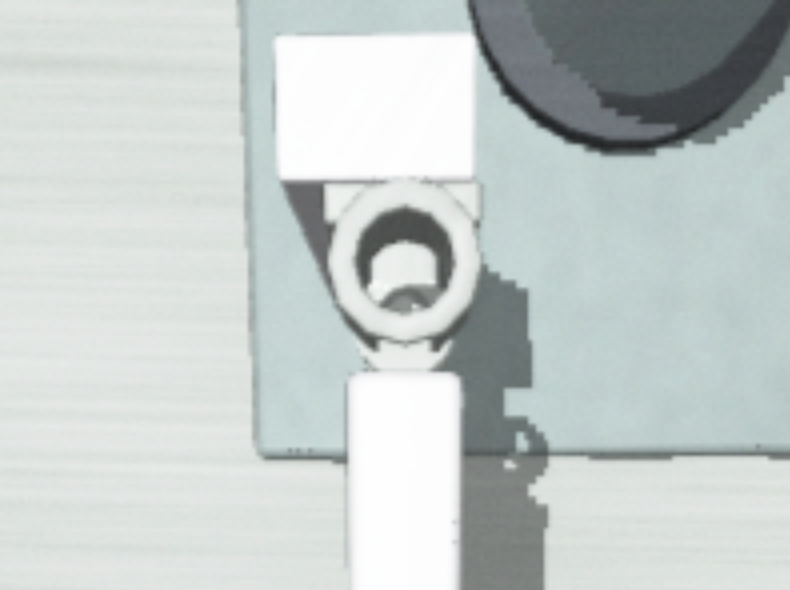

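The crop shows the pin tip inside the bore outline, centred sideways at about (405,265). Descending gently.

Emit:
{"op": "carry_out", "data": {"commands": [{"dp": [0,0,0.006],"rotation": [0,0,0]},{"dp": [0,0,0.006],"rotation": [0,0,0]},{"dp": [0,0,0.004],"rotation": [0,0,0]},{"dp": [0,0,0.003],"rotation": [0,0,0]},{"dp": [0,0,0.003],"rotation": [0,0,0]},{"dp": [0,0,0.003],"rotation": [0,0,0]},{"dp": [0,0,0],"rotation": [0,0,0]}]}}

```text
t: 9.48
eef_pos: [0.4838, -0.0583, 0.2206]
ee_rot: [3.141, 0.0, 0.023]
force: [0.6, -0.4, -4.3]
width: 0.0117
gripper_force: 40.0
```

Emit:
{"op": "carry_out", "data": {"commands": [{"dp": [0,0,0.003],"rotation": [0,0,0]},{"dp": [0,0,0.003],"rotation": [0,0,0]},{"dp": [0,0,0.002],"rotation": [0,0,0]},{"dp": [0,0,0.001],"rotation": [0,0,0]},{"dp": [0,0,0],"rotation": [0,0,0]}]}}

```text
t: 10.1
eef_pos: [0.4839, -0.0582, 0.2118]
ee_rot: [3.142, 0.0, 0.023]
force: [-0.2, 0.5, -4.5]
width: 0.0118
gripper_force: 40.0
```

Emit:
{"op": "carry_out", "data": {"commands": [{"dp": [0,0,0.001],"rotation": [0,0,0]},{"dp": [0,0,0.0005],"rotation": [0,0,0]},{"dp": [0,0,0],"rotation": [0,0,0]}]}}

```text
t: 10.48
eef_pos: [0.484, -0.0583, 0.2106]
ee_rot: [3.142, -0.0, 0.024]
force: [-1.0, 0.1, -1.6]
width: 0.0119
gripper_force: 40.0
```

Emit:
{"op": "carry_out", "data": {"commands": [{"dp": [0,0,0.0003],"rotation": [0,0,0]},{"dp": [0,0,0],"rotation": [0,0,0]},{"dp": [0,0,0],"rotation": [0,0,0]}], "grip": 0.035}}

```text
t: 10.85
eef_pos: [0.4842, -0.0582, 0.2103]
ee_rot: [-3.142, -0.001, 0.024]
force: [0.1, 0.2, -0.3]
width: 0.0336
gripper_force: 0.0
```

Emit:
{"op": "carry_out", "data": {"commands": [{"dp": [0,0,0],"rotation": [0,0,0]},{"dp": [0,0,0],"rotation": [0,0,0]},{"dp": [0,0,0],"rotation": [0,0,0]},{"dp": [0,0,0],"rotation": [0,0,0]}]}}

```text
t: 11.35
eef_pos: [0.4839, -0.0582, 0.2101]
ee_rot: [3.142, -0.0, 0.023]
force: [-0.3, -0.5, -1.0]
width: 0.035
gripper_force: 0.0
```

Run:
```python
from m import *
s=readout.get_state(); print(s['eef_pos'],s['force'],s['width'],s['gripper_force'])
K=cam('wrist'); im,d=vision.grab_frame('wrist'); W=cloud('wrist',d,K); np.savez('w4.npz',im=im,d=d,W=W)
meas('w4.npz',.2152,.571)
cv2.imwrite('pics/w4.png',im[:,:,::-1])
```

```text
[ 0.48393927 -0.05823431  0.2100632 ] [-0.31284664 -0.54952098 -0.97055249] 0.034959260061203805 0.0
doortop 2288 rect [538.  -56.4] [34.1 12. ] 1.2 circ [538.  -56.7] 17.9 mean [538.6 -56.3 214.4]
yaw 0.022494545
ring 913 rect [567.6 -55.9] [19.2 18.4] 43.6 circ [567.3 -55.8] 10.5 mean [567.8 -55.6 196.8]
utip 267 rect [567.6 -54.6] [12.2 14.1] 81.9 circ [567.1 -54.9] 7.6 mean [570.8 -55.4 190.3]
utip+ 185 rect [567.5 -54.5] [11.7 14.1] 79.2 circ [567.1 -54.9] 7.6 mean [570.9 -55.3 191. ]
ltip 1
[[567.0, -63.0, 72.0]]
```

View pics/w4.png

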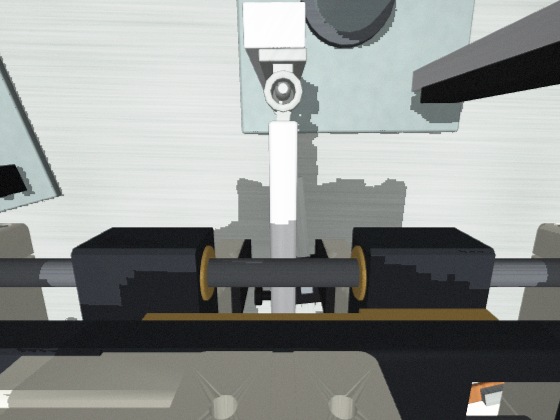

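The door hangs on both pins: the upper pin shows inside the ring at (283,90), the ring top is at z 0.197, and the fingers are clear. Next I'll lift off, move to the outside (+y) face and close the fingers to push.

Emit:
{"op": "carry_out", "data": {"commands": [{"dp": [0,0,-0.01],"rotation": [0,0,0]},{"dp": [0,0,-0.02],"rotation": [0,0,0]},{"dp": [0,0,-0.03],"rotation": [0,0,0]},{"dp": [0,0,-0.03],"rotation": [0,0,0]},{"dp": [0,0,0],"rotation": [0,0,0]}]}}

```text
t: 12.02
eef_pos: [0.4852, -0.0582, 0.3033]
ee_rot: [-3.141, -0.005, 0.024]
force: [1.3, -0.0, -0.6]
width: 0.0346
gripper_force: 0.0
```

Emit:
{"op": "carry_out", "data": {"commands": [{"dp": [-0.011,-0.023,0],"rotation": [0,0,0]},{"dp": [-0.011,-0.023,0],"rotation": [0,0,0]},{"dp": [0,0,0],"rotation": [0,0,0]},{"dp": [0,0,0.025],"rotation": [0,0,0]},{"dp": [0,0,0.03],"rotation": [0,0,0]},{"dp": [0,0,0.02],"rotation": [0,0,0]},{"dp": [0,0,0.01],"rotation": [0,0,0]},{"dp": [0,0,0],"rotation": [0,0,0]}], "grip": 0, "force": 20}}

```text
t: 13.02
eef_pos: [0.4608, -0.0131, 0.2147]
ee_rot: [3.141, 0.001, 0.023]
force: [-0.1, -0.5, 0.1]
width: 0.0008
gripper_force: 0.0
```

Run:
```python
from h import *
s=readout.get_state(); print(s['eef_pos'],s['force'],s['width'])
pin=np.array([.571,-.0555]); a=.021
prev=s['eef_pos'][:2]; Rz=np.array([[np.cos(a),-np.sin(a)],[np.sin(a),np.cos(a)]]); y=s['ee_rot'][2]
tx=np.array([np.cos(y),np.sin(y)]); ty=np.array([np.sin(y),-np.cos(y)])
for ph in list(range(90,-1,-6)):
    f=np.radians(ph); n=np.array([-np.cos(f),np.sin(f)]); e=np.array([-np.sin(f),-np.cos(f)])
    c=pin+Rz@(.11*e+n*(.006+.010*abs(n[0])+.021*abs(n[1])))
    d=c-prev; print(ph,np.round(c,4),np.round([d@tx,d@ty],4)); prev=c
W=np.load('scene.npz')
K=cam('scene'); im,d=vision.grab_frame('scene'); cv2.imwrite('pics/s5.png',cv2.resize(im[60:330,0:360],(790,592))[:,:,::-1])
```

```text
[ 0.46077522 -0.0130771   0.21473058] [-0.08355346 -0.47225453  0.14037586] 0.000825816624089694
90 [ 0.4605 -0.0308] [-0.0007  0.0177]
84 [ 0.4584 -0.0416] [-0.0023  0.0107]
78 [ 0.4574 -0.0528] [-0.0013  0.0112]
72 [ 0.4576 -0.0642] [-0.0001  0.0115]
66 [ 0.459  -0.0759] [0.0012 0.0117]
60 [ 0.4618 -0.0875] [0.0025 0.0117]
54 [ 0.4659 -0.099 ] [0.0039 0.0116]
48 [ 0.4714 -0.1102] [0.0053 0.0113]
42 [ 0.4783 -0.1208] [0.0066 0.0108]
36 [ 0.4865 -0.1307] [0.008  0.0101]
30 [ 0.496  -0.1398] [0.0092 0.0092]
24 [ 0.5066 -0.1477] [0.0104 0.0082]
18 [ 0.5182 -0.1544] [0.0114 0.007 ]
12 [ 0.5306 -0.1598] [0.0123 0.0056]
6 [ 0.5437 -0.1636] [0.013  0.0041]
0 [ 0.5573 -0.1658] [0.0135 0.0025]
```

View pics/s5.png

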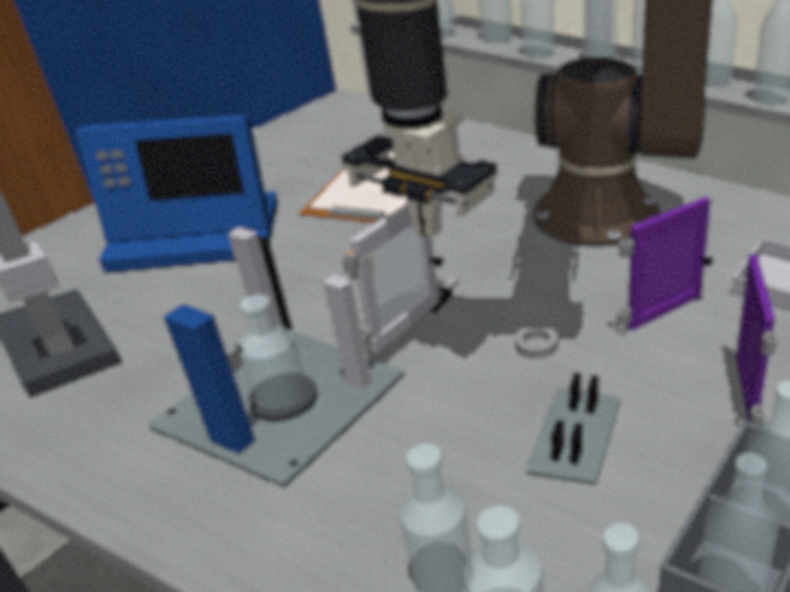

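The door hangs at (385,290), well open, with the closed fingers on its outer side. Now I'll push it shut slowly.

Emit:
{"op": "carry_out", "data": {"commands": [{"dp": [-0.001,0.006,0],"rotation": [0,0,0]},{"dp": [0,0.006,0],"rotation": [0,0,0]},{"dp": [0,0.006,0],"rotation": [0,0,0]},{"dp": [-0.001,0.0055,0],"rotation": [0,0,0]},{"dp": [-0.001,0.0055,0],"rotation": [0,0,0]},{"dp": [-0.001,0.0055,0],"rotation": [0,0,0]},{"dp": [0,0.0055,0],"rotation": [0,0,0]},{"dp": [0,0.0055,0],"rotation": [0,0,0]}]}}

```text
t: 14.08
eef_pos: [0.458, -0.0587, 0.2151]
ee_rot: [-3.142, -0.0, 0.024]
force: [-0.1, 0.9, -0.6]
width: 0.0002
gripper_force: 0.1
```

Emit:
{"op": "carry_out", "data": {"commands": [{"dp": [0,0.006,0],"rotation": [0,0,0]},{"dp": [0.001,0.006,0],"rotation": [0,0,0]},{"dp": [0.001,0.006,0],"rotation": [0,0,0]},{"dp": [0.001,0.006,0],"rotation": [0,0,0]},{"dp": [0.001,0.006,0],"rotation": [0,0,0]},{"dp": [0.002,0.006,0],"rotation": [0,0,0]},{"dp": [0.002,0.006,0],"rotation": [0,0,0]},{"dp": [0.0025,0.0055,0],"rotation": [0,0,0]}]}}

```text
t: 15.08
eef_pos: [0.4697, -0.106, 0.215]
ee_rot: [3.142, 0.0, 0.023]
force: [0.4, 0.2, 0.2]
width: 0.0005
gripper_force: 0.1
```

Emit:
{"op": "carry_out", "data": {"commands": [{"dp": [0.0025,0.0055,0],"rotation": [0,0,0]},{"dp": [0.003,0.0055,0],"rotation": [0,0,0]},{"dp": [0.0035,0.005,0],"rotation": [0,0,0]},{"dp": [0.004,0.005,0],"rotation": [0,0,0]},{"dp": [0.004,0.005,0],"rotation": [0,0,0]},{"dp": [0.0045,0.0045,0],"rotation": [0,0,0]},{"dp": [0.005,0.0045,0],"rotation": [0,0,0]},{"dp": [0,0,0],"rotation": [0,0,0]}]}}

```text
t: 16.08
eef_pos: [0.4972, -0.1402, 0.2149]
ee_rot: [3.141, 0.0, 0.023]
force: [0.1, 0.2, 0.3]
width: 0.0005
gripper_force: 0.0
```

Run:
```python
from h import *
s=readout.get_state(); print(s['eef_pos'],s['force'])
K=cam('top'); im,d=vision.grab_frame('top'); W=cloud('top',d,K)
p=W[(d>0)&(W[...,2]>.2105)&(W[...,2]<.219)&(W[...,0]>.38)&(W[...,0]<.6)&(W[...,1]>-.26)&(W[...,1]<-.04)]
print(len(p)); 
c,sz,a=cv2.minAreaRect((p[:,:2]*1000).astype(np.float32)); print(c,sz,a)
K=cam('scene'); im,d=vision.grab_frame('scene'); cv2.imwrite('pics/s6.png',cv2.resize(im[60:330,0:360],(790,592))[:,:,::-1])
```

```text
[ 0.49716809 -0.14024744  0.21491915] [0.0886096  0.19750701 0.34576168]
0
(0.0, 0.0) (0.0, 0.0) 0.0
```

View pics/s6.png

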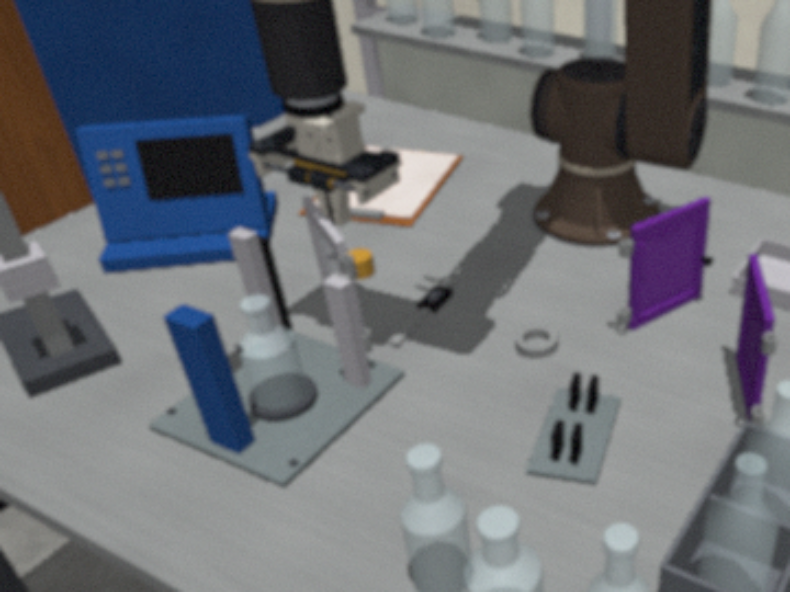

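The door is following and is now about 30–40° open. Continuing the arc to the stop.

Emit:
{"op": "carry_out", "data": {"commands": [{"dp": [0.005,0.004,0],"rotation": [0,0,0]},{"dp": [0.005,0.004,0],"rotation": [0,0,0]},{"dp": [0.0055,0.0035,0],"rotation": [0,0,0]},{"dp": [0.006,0.0035,0],"rotation": [0,0,0]},{"dp": [0.006,0.003,0],"rotation": [0,0,0]},{"dp": [0.006,0.003,0],"rotation": [0,0,0]},{"dp": [0.006,0.002,0],"rotation": [0,0,0]},{"dp": [0.006,0.002,0],"rotation": [0,0,0]}]}}

```text
t: 17.18
eef_pos: [0.5433, -0.164, 0.215]
ee_rot: [-3.142, 0.0, 0.023]
force: [-0.5, -0.0, 0.5]
width: 0.0006
gripper_force: 0.1
```

Emit:
{"op": "carry_out", "data": {"commands": [{"dp": [0.005,0.001,0],"rotation": [0,0,0]},{"dp": [0.004,0.001,0],"rotation": [0,0,0]},{"dp": [0.002,0,0],"rotation": [0,0,0]},{"dp": [0,0,0],"rotation": [0,0,0]},{"dp": [0,0,0],"rotation": [0,0,0]}]}}

```text
t: 17.8
eef_pos: [0.5538, -0.1656, 0.2151]
ee_rot: [-3.142, -0.0, 0.023]
force: [-0.7, 0.2, 0.3]
width: 0.0004
gripper_force: 0.1
```

Run:
```python
from h import *
s=readout.get_state(); print(s['eef_pos'],s['force'])
K=cam('wrist'); im,d=vision.grab_frame('wrist'); W=cloud('wrist',d,K)
p=W[(d>0)&(W[...,2]>.2125)&(W[...,2]<.219)&(W[...,0]>.5)&(W[...,0]<.595)&(W[...,1]>-.26)&(W[...,1]<-.06)]
print(len(p)); c,sz,a=cv2.minAreaRect((p[:,:2]*1000).astype(np.float32)); print(c,sz,a)
cv2.imwrite('pics/w7.png',im[:,:,::-1])
```

```text
[ 0.55383328 -0.16558379  0.21510147] [-0.69602271  0.22186882  0.31163557]
2621
(570.951904296875, -120.61305236816406) (99.81632232666016, 14.89361572265625) 89.85809326171875
```

View pics/w7.png

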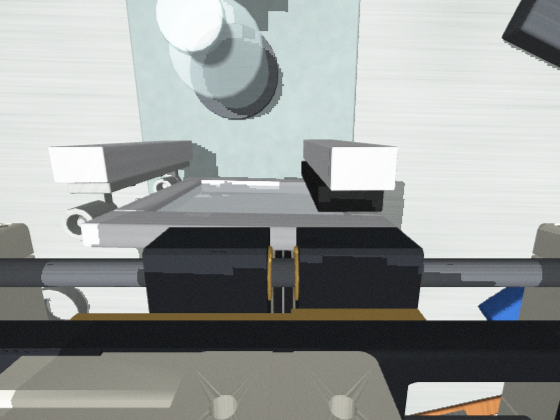

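The wrist view shows the door nearly flat on the black stop near (345,190). I'll press on until there is contact force.

Emit:
{"op": "carry_out", "data": {"commands": [{"dp": [0.001,0,0],"rotation": [0,0,0]},{"dp": [0.001,0,0],"rotation": [0,0,0]},{"dp": [0.001,0,0],"rotation": [0,0,0]},{"dp": [0,0,0],"rotation": [0,0,0]}]}}

```text
t: 18.35
eef_pos: [0.557, -0.1656, 0.2151]
ee_rot: [3.142, 0.0, 0.023]
force: [-0.5, -0.8, 0.3]
width: 0.0008
gripper_force: 0.3
```

Emit:
{"op": "carry_out", "data": {"commands": [{"dp": [0.001,0,0],"rotation": [0,0,0]},{"dp": [0.001,0,0],"rotation": [0,0,0]},{"dp": [0.001,0,0],"rotation": [0,0,0]},{"dp": [0,0,0],"rotation": [0,0,0]}]}}

```text
t: 18.85
eef_pos: [0.5573, -0.1656, 0.215]
ee_rot: [-3.141, 0.005, 0.023]
force: [-11.9, 1.3, 7.9]
width: 0.0005
gripper_force: 5.6
```

Emit:
{"op": "carry_out", "data": {"commands": [{"dp": [-0.001,0,0],"rotation": [0,0,0]},{"dp": [-0.0008,0,0],"rotation": [0,0,0]},{"dp": [-0.0005,0,0],"rotation": [0,0,0]},{"dp": [-0.0005,0,0],"rotation": [0,0,0]},{"dp": [-0.0005,0,0],"rotation": [0,0,0]},{"dp": [-0.001,0,0],"rotation": [0,0,0]},{"dp": [-0.003,0,0],"rotation": [0,0,0]},{"dp": [-0.01,0,0],"rotation": [0,0,0]}]}}

```text
t: 19.85
eef_pos: [0.5427, -0.1658, 0.2149]
ee_rot: [-3.142, -0.0, 0.024]
force: [-0.1, -0.0, -0.4]
width: 0.0003
gripper_force: 0.0
```

Emit:
{"op": "carry_out", "data": {"commands": [{"dp": [-0.02,0,0],"rotation": [0,0,0]},{"dp": [-0.02,0,-0.01],"rotation": [0,0,0]},{"dp": [-0.01,0,-0.02],"rotation": [0,0,0]},{"dp": [0,0,-0.03],"rotation": [0,0,0]},{"dp": [0,0,-0.02],"rotation": [0,0,0]},{"dp": [0,0,0],"rotation": [0,0,0]},{"dp": [0,0,0],"rotation": [0,0,0]}]}}

```text
t: 20.72
eef_pos: [0.492, -0.1669, 0.2945]
ee_rot: [-3.141, 0.0, 0.023]
force: [0.6, 0.6, 0.7]
width: 0.0004
gripper_force: 0.0
```

Run:
```python
from h import *
s=readout.get_state(); print(s['eef_pos'],s['force'])
for i in range(2):
    K=cam('wrist'); im,d=vision.grab_frame('wrist'); W=cloud('wrist',d,K)
    p=W[(d>0)&(W[...,2]>.2125)&(W[...,2]<.219)&(W[...,0]>.5)&(W[...,0]<.6)&(W[...,1]>-.26)&(W[...,1]<-.06)]
    c,sz,a=cv2.minAreaRect((p[:,:2]*1000).astype(np.float32)); print(len(p),c,sz,a)
    l=cv2.fitLine(p[:,:2].astype(np.float32),cv2.DIST_HUBER,0,.01,.01).ravel(); print(np.degrees(np.arctan2(l[0],l[1])))
cv2.imwrite('pics/w8.png',im[:,:,::-1])
```

```text
[ 0.49204711 -0.16691172  0.29449493] [0.5530511  0.56250748 0.66616713]
3256 (571.1263427734375, -145.1994171142578) (148.9429168701172, 12.012116432189941) 89.60084533691406
0.5325678
3203 (571.0765991210938, -145.06402587890625) (148.16958618164062, 12.014932632446289) 89.5552749633789
0.4771135
```

View pics/w8.png

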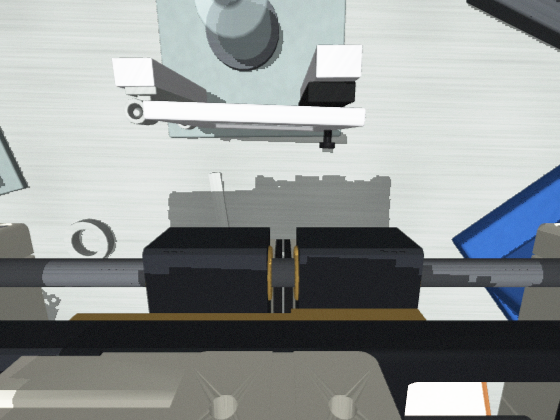

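The door lies along the stop with the knuckle on the pin at (136,112). I'll wait briefly to confirm it is at rest.

Emit:
{"op": "carry_out", "data": {"commands": [{"dp": [0,0,0],"rotation": [0,0,0]},{"dp": [0,0,0],"rotation": [0,0,0]},{"dp": [0,0,0],"rotation": [0,0,0]},{"dp": [0,0,0],"rotation": [0,0,0]},{"dp": [0,0,0],"rotation": [0,0,0]},{"dp": [0,0,0],"rotation": [0,0,0]},{"dp": [0,0,0],"rotation": [0,0,0]},{"dp": [0,0,0],"rotation": [0,0,0]}]}}

```text
t: 21.82
eef_pos: [0.4927, -0.1671, 0.2951]
ee_rot: [3.142, 0.0, 0.023]
force: [0.7, 0.2, -0.3]
width: 0.0004
gripper_force: 0.0
```

Run:
```python
from h import *
K=cam('wrist'); im,d=vision.grab_frame('wrist'); W=cloud('wrist',d,K)
p=W[(d>0)&(W[...,2]>.2125)&(W[...,2]<.219)&(W[...,0]>.5)&(W[...,0]<.6)&(W[...,1]>-.26)&(W[...,1]<-.06)]
c,sz,a=cv2.minAreaRect((p[:,:2]*1000).astype(np.float32)); print(len(p),c,sz,a)
l=cv2.fitLine(p[:,:2].astype(np.float32),cv2.DIST_HUBER,0,.01,.01).ravel(); ang=np.degrees(np.arctan2(l[0],l[1])); print(ang)
if abs(ang-.5)<.4 and abs(c[0]-571.1)<1: print(arm.job_done())
```

```text
3211 (571.1671752929688, -145.3106689453125) (148.83197021484375, 12.03786563873291) 89.62584686279297
0.40951508
the job is handed in; nothing more can be done
None
```

The door hangs on both pins, was released while well open, then pushed shut until it met the stop. At hand-in (about 22 s) it was at rest about 3 mm off the stop, inside the 12 mm limit; no verdict came back.

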